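Fill the kit tray for one robot joint

ROBOT

A 7-joint arm with a two-finger parallel gripper is mounted at the origin on the work surface. World frame = base frame: x ahead of the robot, y to its left, z up, the work surface at z = 0. Lengths are in m, angles in degrees, forces in N, time in s.
With the tool pointing down it reaches from about 0.35 to 0.775 m from the base axis. Payload 3.1 kg.
Tool frame: the origin (TCP) lies between the finger pads; the fingertips stand 19 mm ahead of it and the grasp point (between the pads) is the TCP (env.tip_reach is the distance from the TCP to the fingertips, in m); x points along the fingers, z is the direction in which the jaws open and shut, and the axes are right-handed (so a half turn about x gives the same grasp; the last joint's range is limited). The gripper opens to 85 mm and grips with 20 to 120 N. Pads are 22 mm wide; open, the fingers measure 114 mm over their backs; the gripper's body (76 mm by 85 mm) begins 54 mm behind the grasp point. The pads swing forward as they close: fully open they stand 13 mm farther back than shut.
Start: joints at [66.824, 17.813, 0.802, 86.603, -0.252, 75.585, -1.558], TCP at [0.195, -0.514, 0.25] pointing down, gripper open.
Joint ranges: [-154.91, 154.91], [-16.99, 109.72], [-72.82, 74.43], [7.12, 147.25], [-82.49, 262.49], [11.32, 116.49], [-174.64, 174.64]. Speed limits (degrees/s): [159.86, 159.86, 180, 180, 180, 180, 180].

INTERFACE

Orientations are given as a 3x3 rotation matrix whose columns are the frame's x, y, z axes.
In Python, from station import env gives the robot as it stands. The module is installed in compiled form; this text tells all that it offers.
- The arm moves only by the tool arm_command, never from a script. Its argument "deltas" is a list of rows, each an object of numbers: "rx", "ry", "rz": the turn, a rotation vector about the world's x, y, z in rad; "tx", "ty", "tz": the shift along the world's x, y, z in mm; "jaw": the opening, from -1 (shut) to 1 (fully open). A call has 1 to 8 rows; each row is the pose to reach, as a shift and turn from the pose measured when the call began; what a row does not reach only later rows make up. A row lasts 1/8 s, in which the tool goes at most 62.5 mm and 10.7 degrees, less where a joint would pass 70% of its speed; a pose out of reach is approached as far as the arm can. A call with a gripper value outside its range is refused whole. The fingers move at their own pace and stop on an object; "newtons" is the grip in N (left out, the last holds). Time passes only in rows, so rows that repeat a pose let the fingers close. It gives the time, the measured TCP pose, the force and the opening at its end, in the units of the state.
- env.get_state(): the state, without advancing time (a new reading comes with each control period).
- env.snapshot(name): name is "side" or "top" or "wrist"; returns a dict with "image" (480x640x3 uint8, blue, green, red), "range_z" (480x640 float32, m along the optical axis (not along the pixel's ray), 0 where there is no reading), "fx", "fy", "cx", "cy" (pixels), "cam_to_world" (4x4, takes a point from camera to world coordinates). Camera axes: x right, y down, z forward; pixel columns grow to the right and rows downward; lengths in m; the calibration is good to about 2 mm. A picture is of the moment at which its call begins.
- env.close_job(): hands the job in, once; it reports no verdict.
The state is a dict: "t": time; "q": joint angles; "joint_vel": joint speeds; "joint_efforts": joint torques, N m; "ee_pos": TCP position; "tool_rot": TCP orientation; "ft_force": force on the tool from outside, world axes, zero at the start; "moment": the same for the moment, N m; "grip_width": finger opening in m.
Only numpy, scipy, OpenCV 4.12 (cv2) and the standard library are available. Lean on these libraries where they do the work, as an engineer would, in place of code of your own. Each camera call takes 0.05 s, during which the arm holds its last target. There are 200 camera calls.

TASK

Make up the kit for the next joint: take the large gear, the small gear, the motor and the pillow-block bearing from the bench and lay each one in the recess of the kit tray that is cut to its shape and size, sitting flat on the orange floor of the recess, the gears hub up and the motor with its shaft over the shaft groove. Set the parts down, do not drop them, and leave the grease pot and the multimeter where they are.

Things in the scene. Friction and masses are not known exactly. Their poses are not given: they have to be found in the camera images.
- big_gear_center (a point): Large steel spur gear, 0.3 to 0.5 kg, with a ring of six dark holes: toothed disc 64 mm across, 0 to 14 mm above its underside and a hub 30 mm in diameter above that, to 36 mm. It lies hub up; lift it by the hub, fingertips just above the disc. Site: on its axis, 18 mm above its underside; z is the axis, yaw has no meaning.
- small_gear_center (a point): Small steel spur gear, 0.1 to 0.25 kg, without holes: toothed disc 44 mm across, 0 to 14 mm above its underside and a hub 24 mm in diameter above that, to 36 mm. It lies hub up; lift it by the hub, fingertips just above the disc. Site: on its axis, 18 mm above its underside; z is the axis, yaw has no meaning.
- motor_center (a point): Gearmotor lying on the bench, 0.3 to 0.5 kg. Body 64 (local x) x 38 x 38 mm: black rear cover, round dark can, square aluminium gearbox; an 8 mm shaft sticks out 18 mm more along local +x. Site: body centre, 19 mm above the underside. Lift it across its width (pinch along y); fingertips 8 mm or more above its underside clear the rim of the recess.
- bearing_center (a point): Green pillow-block bearing standing on its foot, 0.35 to 0.7 kg. Foot 84 (local x) x 30 (y) x 12 mm; above it a rounded housing 46 mm long, 26 mm thick (y), to 50 mm high. Site: on its upright middle axis, 25 mm above the underside. Same after half a turn. Lift it by the housing (pinch along y), fingertips just above the foot.
- nest_big_gear: Fixed black-and-orange plate, 134 (local x) x 110 x 11 mm, in the kit tray. Origin: centre of its underside, 3 mm above the bench, z up. Orange recess floor 4 mm and black top 11 mm above the origin. Large round recess, 80 mm in diameter, in the middle: for the large gear.
- nest_small_gear: Fixed black-and-orange plate, 134 (local x) x 110 x 11 mm, in the kit tray. Origin: centre of its underside, 3 mm above the bench, z up. Orange recess floor 4 mm and black top 11 mm above the origin. Small round recess, 60 mm in diameter, in the middle: for the small gear.
- nest_motor: Fixed black-and-orange plate, 134 (local x) x 110 x 11 mm, in the kit tray. Origin: centre of its underside, 3 mm above the bench, z up. Orange recess floor 4 mm and black top 11 mm above the origin. Motor-shaped recess: 80 (x) x 54 mm (y) for the body, centred at local x = -12 mm, y = 0; from its +x side runs on a groove 26 mm long and 26 mm wide for the shaft, which so points along +x.
- nest_bearing: Fixed black-and-orange plate, 134 (local x) x 110 x 11 mm, in the kit tray. Origin: centre of its underside, 3 mm above the bench, z up. Orange recess floor 4 mm and black top 11 mm above the origin. Rectangular recess 100 (x) x 46 mm (y) in the middle: for the bearing's foot, either way round.
- grease_pot_center (a point): Bystander: small grease pot, white and yellow with a blue lid, 51 mm in diameter, 45 mm high, loose among the parts. Site: its centre, 22.5 mm above the bench.
- multimeter_center (a point): Bystander: red multimeter with grey face, 150 x 76 x 43 mm with its dial, loose beyond the parts. Site: 17 mm above the bench, in its middle.
Mind the look-alikes: they are no part of the job. What is shaped like the part that bears small_gear_center but pink or turquoise is not meant.

How it is judged (in metres and radians):
At the end, for the whole second after the job is handed in: Each part rests in its own recess, flat on its floor (within 3 mm, tilt under 0.1 rad): gears within 11 mm of the recess centre; motor and bearing within 11 mm along each of the plate's axes, lengthwise within 0.35 and 0.3 rad, the motor's shaft towards the groove (z of big_gear_center in the frame of nest_big_gear between 0.019 and 0.025 m and angle between each of big_gear_center, small_gear_center, motor_center, bearing_center's own z axis and vertical below 0.1 rad and linear speed of each of big_gear, small_gear, motor, bearing below 0.02 m/s and horizontal distance between big_gear_center and nest_big_gear below 0.011 m and z of small_gear_center in the frame of nest_small_gear between 0.019 and 0.025 m and horizontal distance between small_gear_center and nest_small_gear below 0.011 m and z of motor_center in the frame of nest_motor between 0.02 and 0.026 m and x of motor_center in the frame of nest_motor between -0.023 and -0.001 m and y of motor_center in the frame of nest_motor between -0.011 and 0.011 m and angle between the x axis of motor_center and the x axis of nest_motor, either way round below 0.35 rad and x of nest_motor in the frame of motor_center above 0 m and z of bearing_center in the frame of nest_bearing between 0.026 and 0.032 m and x of bearing_center in the frame of nest_bearing between -0.011 and 0.011 m and y of bearing_center in the frame of nest_bearing between -0.011 and 0.011 m and angle between the x axis of bearing_center and the x axis of nest_bearing, either way round below 0.3 rad); the robot touches nothing.
It fails at once if the grease pot is moved by more than 3 cm (distance of grease_pot_center from where it was at the start of the episode above 0.03 m).
It fails at once if the multimeter is moved by more than 3 cm (distance of multimeter_center from where it was at the start of the episode above 0.03 m).
It fails at once if a part is let fall: clear of the fingers with its centre more than 9 cm above the bench ((height (world z) of big_gear_center above 0.09 m and contact force between the fingers and big_gear below 0.02 N) or (height (world z) of small_gear_center above 0.09 m and contact force between the fingers and small_gear below 0.02 N) or (height (world z) of motor_center above 0.09 m and contact force between the fingers and motor below 0.02 N) or (height (world z) of bearing_center above 0.09 m and contact force between the fingers and bearing below 0.02 N)).
It also fails if it takes over 109 s, if anything falls off the work surface, if the arm or the gripper's body presses on something with over 40 N, if the wrist force passes 120 N, or if a joint passes its speed limit or range.

## Working session

There is one attempt and no reset: what is moved stays moved. The work goes in short steps, Python scripts to look and compute and a tool call to move; the robot and the scene stay as the last step left them, time stands still between calls to the robot, and variables do not carry over. Pictures are saved under pics/ and viewed, about 12 in all and at most 16, crops included, and the job is handed in when it is done.

Besides the shell and the picture viewer there is one more tool, called after ">>>" as name(argument=value, ...), one argument or row to a line, values as JSON. arm_command: Moves the arm, as the interface text tells. Its arguments: {"type":"object","properties":{"deltas":{"type":"array","items":{"type":"object","properties":{"rx":{"type":"number"},"ry":{"type":"number"},"rz":{"type":"number"},"tx":{"type":"number"},"ty":{"type":"number"},"tz":{"type":"number"},"jaw":{"type":"number"}}}},"newtons":{"type":"number"}},"required":["deltas"]}

```bash
mkdir -p pics; cat > h.py <<'E'
import numpy as np, cv2
from station import env
def snap(n,f=None):
    s=env.snapshot(n)
    if f: cv2.imwrite('pics/'+f,s['image'])
    np.savez('last_%s.npz'%n,**s)
    return s
def load(n): return dict(np.load('last_%s.npz'%n))
def cloud(s):
    z=s['range_z']; v,u=np.mgrid[:480,:640]
    p=np.stack([(u-s['cx'])*z/s['fx'],(v-s['cy'])*z/s['fy'],z],-1)
    T=s['cam_to_world']; w=p@T[:3,:3].T+T[:3,3]; w[z==0]=np.nan
    return w
E
python3 - <<'E'
from h import *
np.set_printoptions(precision=3,suppress=True)
for n in('top','side'):
    s=snap(n,n+'0.png'); print(n,s['cam_to_world'],s['fx'])
st=env.get_state(); print(st['t'],st['ee_pos'],st['tool_rot'],st['grip_width'])
E
```

```text
top [[-0.015 -0.991  0.133  0.45 ]
 [-0.999  0.011 -0.032  0.018]
 [ 0.03  -0.134 -0.991  0.941]
 [ 0.     0.     0.     1.   ]] 526.0783973353805
side [[ 0.977 -0.152  0.15   0.435]
 [-0.213 -0.743  0.635 -0.541]
 [ 0.015 -0.652 -0.758  0.68 ]
 [ 0.     0.     0.     1.   ]] 463.68676272944083
0.1 [ 0.195 -0.514  0.249] [[-0.001  0.935  0.355]
 [ 0.002  0.355 -0.935]
 [-1.    -0.    -0.002]] 0.08583045928095856
```

View pics/top0.png

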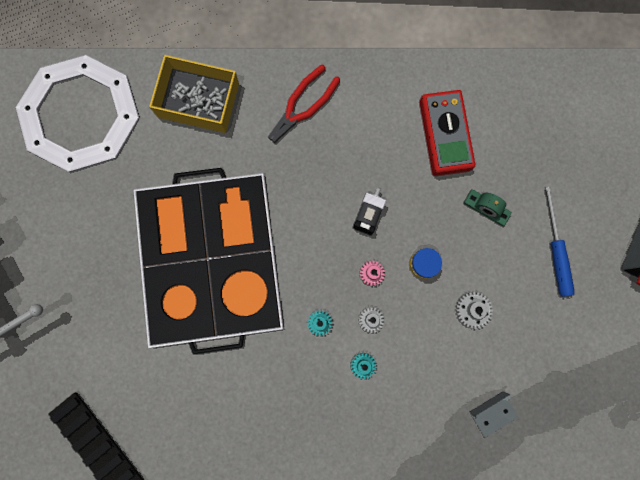

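View pics/side0.png

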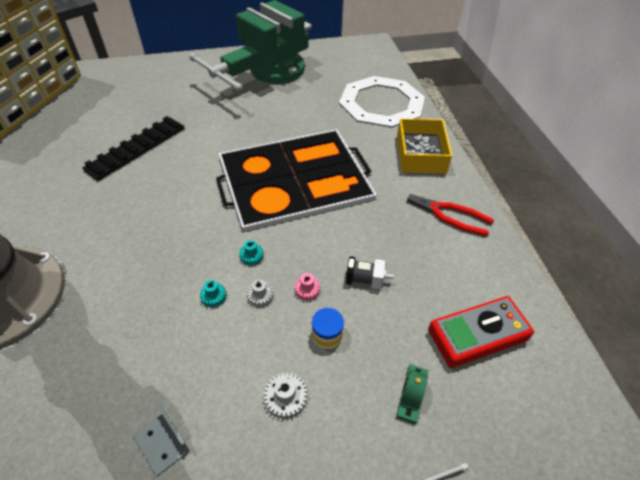

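Top view: tray at (210,260), motor (370,213) with shaft up, small grey gear (371,320), large gear (474,311), bearing (488,207), pot (427,263), multimeter (448,132). The side view agrees. Next I measure.

```bash
cat > m.py <<'E'
from h import *
np.set_printoptions(precision=4,suppress=True)
def rect(P):
    c,(w,h),a=cv2.minAreaRect((P[:,:2]*1000).astype(np.float32)); b=cv2.boxPoints((c,(w,h),a))
    e=b[1]-b[0],b[2]-b[1]; e=max(e,key=np.linalg.norm)
    return 'c',np.round(c,1),'size',np.round((w,h),1),'long-ax deg',round(np.degrees(np.arctan2(e[1],e[0]))%180,1)
def main():
    for n,boxes in (('top',dict(big=(445,280,505,340),small=(348,298,394,344),motor=(345,180,395,245),bear=(455,180,520,235),pot=(405,240,450,285))),
     ('side',dict(big=(255,365,315,425),small=(243,272,275,310),motor=(340,250,400,298),bear=(390,355,435,425)))):
        s=load(n);w=cloud(s)
        for k,(a,b,c,d) in boxes.items():
            P=w[b:d,a:c].reshape(-1,3);P=P[np.isfinite(P[:,2])]
            print(n,k,'zmax',np.percentile(P[:,2],99.5).round(4),'bench',np.percentile(P[:,2],10).round(4))
            for lo in (.006,.025,.031,.044):
                Q=P[(P[:,2]>lo)]
                if len(Q)>8: print('  z>',lo,len(Q),*rect(Q),'mean',Q.mean(0))
        im=s['image'].astype(int);o=((im[...,2]>200)&(im[...,1]>90)&(im[...,1]<180)&(im[...,0]<70)).astype(np.uint8)
        N,L,S,C=cv2.connectedComponentsWithStats(o)
        for i in range(1,N):
            if S[i,4]>200:
                P=w[L==i];P=P[np.isfinite(P[:,2])];print(n,'orange',C[i].round(),S[i,4],*rect(P),'mean',P.mean(0))
if __name__=='__main__': main()
E
python3 m.py
```

```text
top big zmax 0.0383 bench -0.0016
  z> 0.006 998 c [ 448.9 -272.8] size [63.  63.2] long-ax deg 103.1 mean [ 0.449  -0.2703  0.0195]
  z> 0.025 258 c [ 448.9 -272.8] size [29.2 28.7] long-ax deg 47.5 mean [ 0.4491 -0.2716  0.0356]
  z> 0.031 242 c [ 449.2 -272.6] size [30.5 27.4] long-ax deg 89.1 mean [ 0.449  -0.2723  0.0361]
top small zmax 0.038 bench -0.002
  z> 0.006 433 c [435.6 -89.7] size [42.7 42.3] long-ax deg 77.4 mean [ 0.4352 -0.0886  0.0216]
  z> 0.025 154 c [435.3 -89.4] size [22.4 21.9] long-ax deg 43.1 mean [ 0.4352 -0.0892  0.0355]
  z> 0.031 148 c [435.  -89.6] size [21.9 21.9] long-ax deg 132.4 mean [ 0.435  -0.0896  0.0358]
top motor zmax 0.0418 bench -0.0019
  z> 0.006 869 c [629.5 -93.1] size [38.1 82.6] long-ax deg 157.8 mean [ 0.6214 -0.0893  0.0342]
  z> 0.025 773 c [625.7 -91.6] size [38.1 74.1] long-ax deg 157.8 mean [ 0.6212 -0.0894  0.036 ]
  z> 0.031 681 c [622.2 -90.2] size [38.  66.5] long-ax deg 157.7 mean [ 0.6216 -0.0897  0.037 ]
top bear zmax 0.0518 bench -0.0017
  z> 0.006 921 c [ 633.6 -308. ] size [84.3 30.7] long-ax deg 57.7 mean [ 0.6326 -0.30
[... 2294 characters left out ...]
[ 634.3 -307.8] size [44.7 26.8] long-ax deg 58.2 mean [ 0.6312 -0.3127  0.0431]
  z> 0.031 579 c [ 634.4 -307.7] size [44.5 26.7] long-ax deg 58.2 mean [ 0.6317 -0.3119  0.0443]
  z> 0.044 353 c [ 634.8 -307.7] size [33. 26.] long-ax deg 58.2 mean [ 0.6344 -0.3085  0.0478]
side orange [316. 152.] 462 c [608.8 267.9] size [97.9 44.2] long-ax deg 3.7 mean [0.6085 0.2667 0.0072]
side orange [256. 164.] 319 c [472.3 250.3] size [51.9 54.3] long-ax deg 144.6 mean [0.4719 0.2494 0.0072]
side orange [330. 185.] 617 c [622.6 152.4] size [104.7  48.6] long-ax deg 5.8 mean [0.6167 0.1524 0.0072]
side orange [270. 200.] 751 c [484.8 135.3] size [72.5 75.4] long-ax deg 170.6 mean [0.4852 0.1351 0.0071]
```

Both cameras agree within about 2 mm and the sizes match. Poses in mm: big gear (449.5,-272.5), small gear (435.5,-89.5), motor (622.5,-90) with shaft at -22°, bearing (634.5,-307.7) at 58°. The tray is at 7°. I'll start with the big gear.

>>> arm_command(
  deltas=[
    {"tx":20,"ty":20,"tz":-8,"rz":0.06,"jaw":0.15},
    {"tx":60,"ty":57,"tz":-25,"rz":0.16,"jaw":0.15},
    {"tx":105,"ty":100,"tz":-45,"rz":0.28,"jaw":0.15},
    {"tx":150,"ty":143,"tz":-65,"rz":0.4,"jaw":0.15},
    {"tx":195,"ty":185,"tz":-85,"rz":0.52,"jaw":0.15},
    {"tx":235,"ty":223,"tz":-105,"rz":0.62,"jaw":0.15},
    {"tx":254,"ty":241,"tz":-120,"rz":0.66,"jaw":0.15},
    {"tx":254,"ty":241,"tz":-120,"rz":0.66,"jaw":0.15},
  ],
  newtons=70,
)

```text
validation failed for argument at $.de...
```

```bash
python3 - <<'E'
from h import *
np.set_printoptions(precision=4,suppress=True)
s=snap('wrist','w1.png');w=cloud(s);st=env.get_state();p=st['ee_pos'];print(st['t'],p,st['grip_width'],s['cam_to_world'])
E
```

```text
0.15 [ 0.195  -0.5137  0.2495] 0.08515686774624988 [[ 0.3543 -0.8862 -0.2986  0.2705]
 [-0.9351 -0.3365 -0.1109 -0.484 ]
 [-0.0022  0.3185 -0.9479  0.3737]
 [ 0.      0.      0.      1.    ]]
```

View pics/w1.png

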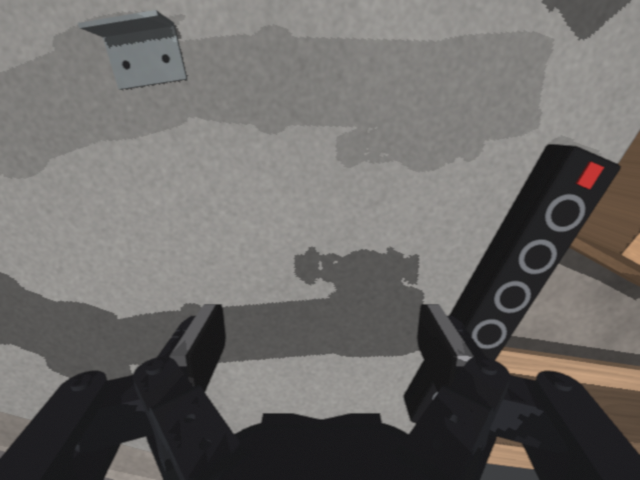

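The move was refused and the arm has not moved; the wrist view (3rd picture) is from the start pose. I'll test the row format.

>>> arm_command(
  deltas=[
    {"rx":0,"ry":0,"rz":0.06,"tx":20,"ty":20,"tz":-8,"jaw":0.15},
  ],
  newtons=70,
)

```text
t: 0.28
ee_pos: [0.2127, -0.4954, 0.2414]
tool_rot: [[-0.002, 0.913, 0.407], [-0.0, 0.407, -0.913], [-1.0, -0.002, -0.001]]
ft_force: [-0.3, 0.6, 0.0]
grip_width: 0.0696
```

>>> arm_command(
  deltas=[
    {"rx":0,"ry":0,"rz":0.1,"tx":40,"ty":37,"tz":-17,"jaw":0.15},
    {"rx":0,"ry":0,"rz":0.22,"tx":85,"ty":80,"tz":-37,"jaw":0.15},
    {"rx":0,"ry":0,"rz":0.34,"tx":130,"ty":122,"tz":-57,"jaw":0.15},
    {"rx":0,"ry":0,"rz":0.46,"tx":175,"ty":165,"tz":-78,"jaw":0.15},
    {"rx":0,"ry":0,"rz":0.56,"tx":215,"ty":203,"tz":-97,"jaw":0.15},
    {"rx":0,"ry":0,"rz":0.61,"tx":237,"ty":223,"tz":-111,"jaw":0.15},
    {"rx":0,"ry":0,"rz":0.61,"tx":237,"ty":223,"tz":-111,"jaw":0.15},
  ],
)

```text
t: 1.15
ee_pos: [0.4512, -0.2681, 0.1288]
tool_rot: [[-0.003, 0.509, 0.861], [0.002, 0.861, -0.509], [-1.0, 0.0, -0.004]]
ft_force: [-0.0, -1.3, -0.3]
grip_width: 0.0494
```

```bash
python3 - <<'E'
from h import *
np.set_printoptions(precision=4,suppress=True)
s=snap('wrist','w2.png');w=cloud(s);st=env.get_state();p=st['ee_pos'];print(st['t'],p,st['grip_width'])
c=w[((w[...,2]>.031)&(w[...,2]<.042)&(np.hypot(w[...,0]-.4495,w[...,1]+.2725)<.03))]
print(len(c),cv2.minAreaRect((c[:,:2]*1000).astype(np.float32)))
# fingertips: lowest points near TCP
g=w[(np.hypot(w[...,0]-p[0],w[...,1]-p[1])<.07)&(w[...,2]>.06)]
print(len(g),g[:,2].min() if len(g) else None)
E
```

```text
1.2 [ 0.4499 -0.2709  0.1295] 0.049374067501056454
1416 ((448.5614013671875, -271.0940856933594), (29.632444381713867, 29.020536422729492), 35.46446990966797)
54523 0.1129942727576678
```

View pics/w2.png

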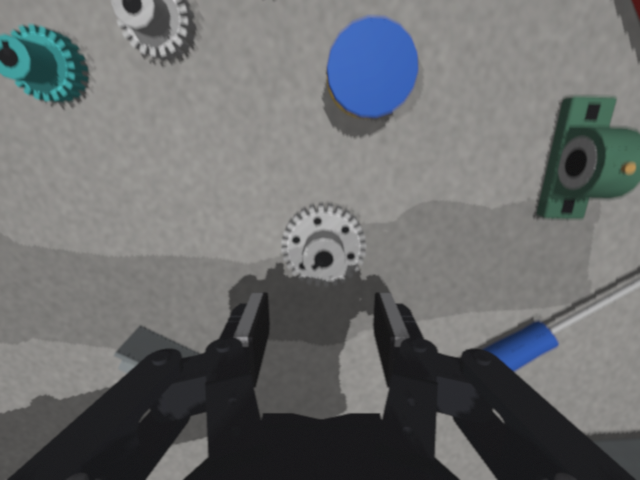

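The wrist view puts the hub at (325,258), between the fingertips. I'll go down and grip.

>>> arm_command(
  deltas=[
    {"rx":0,"ry":0,"rz":0,"tx":-1,"ty":-1,"tz":-25,"jaw":0.15},
    {"rx":0,"ry":0,"rz":0,"tx":-1,"ty":-1,"tz":-55,"jaw":0.15},
    {"rx":0,"ry":0,"rz":0,"tx":-1,"ty":-1,"tz":-80,"jaw":0.15},
    {"rx":0,"ry":0,"rz":0,"tx":-1,"ty":-1,"tz":-92,"jaw":0.15},
    {"rx":0,"ry":0,"rz":0,"tx":-1,"ty":-1,"tz":-92,"jaw":0.15},
    {"rx":0,"ry":0,"rz":0,"tx":-1,"ty":-1,"tz":-92,"jaw":-0.6},
    {"rx":0,"ry":0,"rz":0,"tx":-1,"ty":-1,"tz":-92,"jaw":-1},
    {"rx":0,"ry":0,"rz":0,"tx":-1,"ty":-1,"tz":-92,"jaw":-1},
  ],
)

```text
t: 2.2
ee_pos: [0.4498, -0.2728, 0.0391]
tool_rot: [[-0.001, 0.513, 0.858], [-0.002, 0.858, -0.513], [-1.0, -0.002, 0.0]]
ft_force: [-0.4, 0.8, 6.0]
grip_width: 0.0274
```

>>> arm_command(
  deltas=[
    {"rx":0,"ry":0,"rz":0,"tx":0,"ty":0,"tz":0,"jaw":-1},
    {"rx":0,"ry":0,"rz":0,"tx":0,"ty":0,"tz":0,"jaw":-1},
  ],
)

```text
t: 2.45
ee_pos: [0.4498, -0.2728, 0.0391]
tool_rot: [[-0.001, 0.513, 0.858], [-0.002, 0.858, -0.513], [-1.0, -0.003, 0.0]]
ft_force: [-0.6, -0.2, 1.3]
grip_width: 0.0276
```

>>> arm_command(
  deltas=[
    {"rx":0,"ry":0,"rz":0,"tx":0,"ty":0,"tz":12,"jaw":-1},
    {"rx":0,"ry":0,"rz":0,"tx":0,"ty":0,"tz":35,"jaw":-1},
    {"rx":0,"ry":0,"rz":0,"tx":0,"ty":10,"tz":58,"jaw":-1},
    {"rx":0,"ry":0,"rz":0,"tx":2,"ty":40,"tz":66,"jaw":-1},
    {"rx":0,"ry":0,"rz":0,"tx":6,"ty":80,"tz":66,"jaw":-1},
    {"rx":0,"ry":0,"rz":0,"tx":10,"ty":125,"tz":66,"jaw":-1},
    {"rx":0,"ry":0,"rz":0,"tx":15,"ty":170,"tz":66,"jaw":-1},
    {"rx":0,"ry":0,"rz":0,"tx":19,"ty":215,"tz":66,"jaw":-1},
  ],
)

```text
t: 3.45
ee_pos: [0.4687, -0.0562, 0.1055]
tool_rot: [[-0.001, 0.513, 0.858], [-0.002, 0.858, -0.513], [-1.0, -0.002, 0.0]]
ft_force: [0.2, 0.0, -2.6]
grip_width: 0.0276
```

>>> arm_command(
  deltas=[
    {"rx":0,"ry":0,"rz":0,"tx":4,"ty":45,"tz":0,"jaw":-1},
    {"rx":0,"ry":0,"rz":0,"tx":8,"ty":90,"tz":0,"jaw":-1},
    {"rx":0,"ry":0,"rz":0,"tx":12,"ty":135,"tz":0,"jaw":-1},
    {"rx":0,"ry":0,"rz":0,"tx":15,"ty":170,"tz":0,"jaw":-1},
    {"rx":0,"ry":0,"rz":0,"tx":16,"ty":188,"tz":-2,"jaw":-1},
    {"rx":0,"ry":0,"rz":0,"tx":16,"ty":188,"tz":-15,"jaw":-1},
    {"rx":0,"ry":0,"rz":0,"tx":16,"ty":188,"tz":-35,"jaw":-1},
    {"rx":0,"ry":0,"rz":0,"tx":16,"ty":188,"tz":-45,"jaw":-1},
  ],
)

```text
t: 4.45
ee_pos: [0.4834, 0.1295, 0.0588]
tool_rot: [[-0.004, 0.515, 0.857], [-0.004, 0.857, -0.515], [-1.0, -0.006, -0.001]]
ft_force: [0.0, 0.3, -2.7]
grip_width: 0.0275
```

```bash
python3 - <<'E'
from h import *
s=snap('wrist','w3.png');snap('side','s3.png');a=s['image'];b=load('side')['image'][120:300,160:400]
b=cv2.resize(b,(480,360));a=cv2.resize(a,(320,240))
c=np.zeros((360,800,3),np.uint8);c[:,:480]=b;c[:240,480:]=a;cv2.imwrite('pics/c3.png',c);print(env.get_state())
E
```

```text
{'t': 4.55, 'q': array([  1.50899248,  25.76740353, -23.79540328, 107.3185022 ,
        13.39448973,  49.96225606, -59.88590327]), 'joint_vel': array([-0.04474213, -1.19451026, -0.75342221, -1.62832242, -0.50998931,
        0.61992147,  0.15076408]), 'joint_efforts': array([-1.33950580e-01, -3.79201984e+01, -4.13320988e+00, -1.86248839e+01,
        4.53221693e-02, -1.35469926e-01, -2.38497817e-02]), 'ee_pos': array([0.483345  , 0.13004666, 0.05893505]), 'tool_rot': array([[-0.00464898,  0.51455532,  0.85744458],
       [-0.00383273,  0.85743838, -0.51457238],
       [-0.99998185, -0.00567859, -0.00201406]]), 'ft_force': array([ 0.40142925, -0.88325261, -2.0622393 ]), 'moment': array([-0.0329568 ,  0.03787616, -0.02095007]), 'grip_width': 0.027642771931012406}
```

View pics/c3.png

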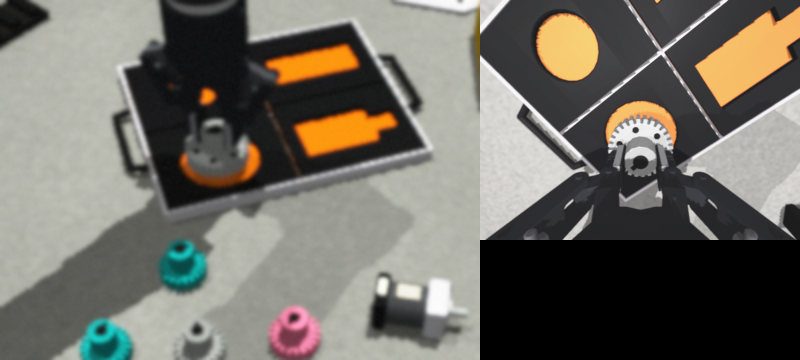

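The gear is held above the large recess (side crop (220,160); wrist view agrees). I'll lower and release.

>>> arm_command(
  deltas=[
    {"rx":0,"ry":0,"rz":0,"tx":2,"ty":2,"tz":-6,"jaw":-1},
    {"rx":0,"ry":0,"rz":0,"tx":2,"ty":2,"tz":-10,"jaw":-1},
    {"rx":0,"ry":0,"rz":0,"tx":2,"ty":2,"tz":-13,"jaw":-1},
    {"rx":0,"ry":0,"rz":0,"tx":2,"ty":2,"tz":-13.5,"jaw":-1},
    {"rx":0,"ry":0,"rz":0,"tx":2,"ty":2,"tz":-13.5,"jaw":-1},
  ],
)

```text
t: 5.18
ee_pos: [0.4854, 0.132, 0.0461]
tool_rot: [[-0.004, 0.515, 0.857], [-0.004, 0.857, -0.515], [-1.0, -0.006, -0.002]]
ft_force: [-2.4, -1.4, 4.4]
grip_width: 0.0272
```

>>> arm_command(
  deltas=[
    {"rx":0,"ry":0,"rz":0,"tx":0,"ty":0,"tz":0,"jaw":-0.1},
    {"rx":0,"ry":0,"rz":0,"tx":0,"ty":0,"tz":0,"jaw":0.1},
    {"rx":0,"ry":0,"rz":0,"tx":0,"ty":0,"tz":2,"jaw":0.1},
    {"rx":0,"ry":0,"rz":0,"tx":0,"ty":0,"tz":20,"jaw":0.1},
    {"rx":0,"ry":0,"rz":0,"tx":0,"ty":0,"tz":50,"jaw":0.1},
    {"rx":0,"ry":0,"rz":0,"tx":0,"ty":0,"tz":70,"jaw":0.1},
  ],
)

```text
t: 5.92
ee_pos: [0.486, 0.1323, 0.1174]
tool_rot: [[-0.003, 0.514, 0.858], [-0.004, 0.858, -0.514], [-1.0, -0.004, -0.0]]
ft_force: [0.9, -0.3, 0.1]
grip_width: 0.0468
```

>>> arm_command(
  deltas=[
    {"rx":0,"ry":0,"rz":0,"tx":-9,"ty":-40,"tz":0,"jaw":-0.1},
    {"rx":0,"ry":0,"rz":0,"tx":-20,"ty":-90,"tz":0,"jaw":-0.1},
    {"rx":0,"ry":0,"rz":0,"tx":-31,"ty":-140,"tz":0,"jaw":-0.1},
    {"rx":0,"ry":0,"rz":0,"tx":-43,"ty":-190,"tz":0,"jaw":-0.1},
    {"rx":0,"ry":0,"rz":0,"tx":-50,"ty":-222,"tz":0,"jaw":-0.1},
    {"rx":0,"ry":0,"rz":0,"tx":-50,"ty":-222,"tz":-5,"jaw":-0.1},
    {"rx":0,"ry":0,"rz":0,"tx":-50,"ty":-222,"tz":-25,"jaw":-0.1},
    {"rx":0,"ry":0,"rz":0,"tx":-50,"ty":-222,"tz":-32,"jaw":-0.1},
  ],
)

```text
t: 6.92
ee_pos: [0.4355, -0.0883, 0.0845]
tool_rot: [[-0.004, 0.513, 0.858], [-0.002, 0.858, -0.513], [-1.0, -0.004, -0.002]]
ft_force: [0.4, -0.2, -0.2]
grip_width: 0.0387
```

```bash
python3 - <<'E'
from h import *
s=snap('wrist','w4.png');w=cloud(s);st=env.get_state();p=st['ee_pos'];print(st['t'],p,st['grip_width'])
c=w[((w[...,2]>.031)&(w[...,2]<.042)&(np.hypot(w[...,0]-.4355,w[...,1]+.0895)<.025))]
print(len(c),cv2.minAreaRect((c[:,:2]*1000).astype(np.float32)))
snap('top','t4.png');w=cloud(load('top'));c=w[(w[...,2]>.034)&(np.hypot(w[...,0]-.485,w[...,1]-.132)<.03)]
print('placed',len(c),cv2.minAreaRect((c[:,:2]*1000).astype(np.float32)),np.percentile(c[:,2],[5,50,95]))
E
```

```text
6.975 [ 0.43524299 -0.08833092  0.08411324] 0.03829101076747324
1364 ((434.4489440917969, -87.92213439941406), (23.60289192199707, 23.08180809020996), 73.68024444580078)
placed 248 ((484.82293701171875, 131.42440795898438), (29.033870697021484, 28.559568405151367), 62.458641052246094) [0.03951572 0.04261857 0.0452477 ]
```

View pics/w4.png

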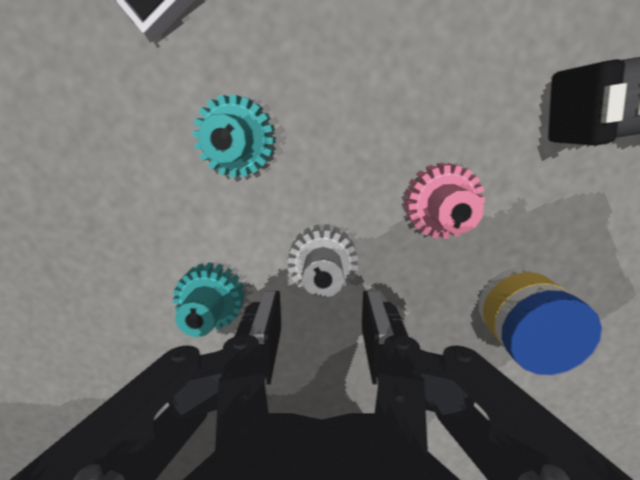

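Wrist view: grey gear (322,275) sits between the fingertips and the teal neighbour at (208,300) is clear. The placed big gear's top is at 42.6 mm and 1 mm off centre, so it is flat. I'll grip the small gear.

>>> arm_command(
  deltas=[
    {"rx":0,"ry":0,"rz":0,"tx":0,"ty":0,"tz":-15,"jaw":-0.1},
    {"rx":0,"ry":0,"rz":0,"tx":0,"ty":-0.5,"tz":-35,"jaw":-0.1},
    {"rx":0,"ry":0,"rz":0,"tx":0,"ty":-0.5,"tz":-46,"jaw":-0.1},
    {"rx":0,"ry":0,"rz":0,"tx":0,"ty":-0.5,"tz":-46,"jaw":-0.1},
    {"rx":0,"ry":0,"rz":0,"tx":0,"ty":-0.5,"tz":-46,"jaw":-0.6},
    {"rx":0,"ry":0,"rz":0,"tx":0,"ty":-0.5,"tz":-46,"jaw":-1},
    {"rx":0,"ry":0,"rz":0,"tx":0,"ty":-0.5,"tz":-46,"jaw":-1},
    {"rx":0,"ry":0,"rz":0,"tx":0,"ty":-0.5,"tz":-46,"jaw":-1},
  ],
)

```text
t: 8.02
ee_pos: [0.4362, -0.089, 0.0394]
tool_rot: [[-0.003, 0.513, 0.858], [-0.003, 0.858, -0.513], [-1.0, -0.004, -0.001]]
ft_force: [-0.5, 1.3, 5.1]
grip_width: 0.0211
```

>>> arm_command(
  deltas=[
    {"rx":0,"ry":0,"rz":0,"tx":0,"ty":0,"tz":12,"jaw":-1},
    {"rx":0,"ry":0,"rz":0,"tx":0,"ty":0,"tz":38,"jaw":-1},
    {"rx":0,"ry":0,"rz":0,"tx":0,"ty":10,"tz":60,"jaw":-1},
    {"rx":0,"ry":0,"rz":0,"tx":4,"ty":40,"tz":66,"jaw":-1},
    {"rx":0,"ry":0,"rz":0,"tx":8,"ty":80,"tz":66,"jaw":-1},
    {"rx":0,"ry":0,"rz":0,"tx":13,"ty":125,"tz":66,"jaw":-1},
    {"rx":0,"ry":0,"rz":0,"tx":18,"ty":170,"tz":66,"jaw":-1},
    {"rx":0,"ry":0,"rz":0,"tx":23,"ty":215,"tz":66,"jaw":-1},
  ],
)

```text
t: 9.02
ee_pos: [0.459, 0.127, 0.1056]
tool_rot: [[-0.003, 0.513, 0.858], [-0.003, 0.858, -0.513], [-1.0, -0.004, -0.001]]
ft_force: [-0.1, 0.6, -2.4]
grip_width: 0.0213
```

>>> arm_command(
  deltas=[
    {"rx":0,"ry":0,"rz":0,"tx":4,"ty":45,"tz":0,"jaw":-1},
    {"rx":0,"ry":0,"rz":0,"tx":9,"ty":90,"tz":0,"jaw":-1},
    {"rx":0,"ry":0,"rz":0,"tx":12,"ty":117,"tz":0,"jaw":-1},
    {"rx":0,"ry":0,"rz":0,"tx":12,"ty":119,"tz":-5,"jaw":-1},
    {"rx":0,"ry":0,"rz":0,"tx":12,"ty":119,"tz":-25,"jaw":-1},
    {"rx":0,"ry":0,"rz":0,"tx":12,"ty":119,"tz":-45,"jaw":-1},
    {"rx":0,"ry":0,"rz":0,"tx":12,"ty":119,"tz":-45,"jaw":-1},
  ],
)

```text
t: 9.9
ee_pos: [0.4695, 0.2428, 0.0588]
tool_rot: [[-0.008, 0.515, 0.857], [-0.007, 0.857, -0.515], [-1.0, -0.01, -0.003]]
ft_force: [-0.5, -0.7, -1.7]
grip_width: 0.0211
```

>>> arm_command(
  deltas=[
    {"rx":0,"ry":0,"rz":0,"tx":2,"ty":2.5,"tz":-6,"jaw":-1},
    {"rx":0,"ry":0,"rz":0,"tx":2,"ty":2.5,"tz":-10,"jaw":-1},
    {"rx":0,"ry":0,"rz":0,"tx":2,"ty":2.5,"tz":-13,"jaw":-1},
    {"rx":0,"ry":0,"rz":0,"tx":2,"ty":2.5,"tz":-13.5,"jaw":-1},
    {"rx":0,"ry":0,"rz":0,"tx":2,"ty":2.5,"tz":-13.5,"jaw":-1},
  ],
)

```text
t: 10.52
ee_pos: [0.4717, 0.2451, 0.0464]
tool_rot: [[-0.007, 0.515, 0.857], [-0.008, 0.857, -0.515], [-1.0, -0.011, -0.002]]
ft_force: [-3.1, -2.6, 5.9]
grip_width: 0.0212
```

>>> arm_command(
  deltas=[
    {"rx":0,"ry":0,"rz":0,"tx":0,"ty":0,"tz":0,"jaw":-0.3},
    {"rx":0,"ry":0,"rz":0,"tx":0,"ty":0,"tz":0,"jaw":-0.1},
    {"rx":0,"ry":0,"rz":0,"tx":0,"ty":0,"tz":2,"jaw":-0.1},
    {"rx":0,"ry":0,"rz":0,"tx":0,"ty":0,"tz":20,"jaw":-0.1},
    {"rx":0,"ry":0,"rz":0,"tx":0,"ty":0,"tz":50,"jaw":-0.1},
    {"rx":0,"ry":0,"rz":0,"tx":0,"ty":0,"tz":70,"jaw":-0.1},
  ],
)

```text
t: 11.28
ee_pos: [0.4725, 0.2459, 0.1191]
tool_rot: [[-0.004, 0.515, 0.857], [-0.006, 0.857, -0.515], [-1.0, -0.008, -0.0]]
ft_force: [0.7, 0.3, -1.1]
grip_width: 0.0386
```

>>> arm_command(
  deltas=[
    {"rx":0,"ry":0,"rz":0,"tx":9,"ty":-30,"tz":0,"jaw":0.05},
    {"rx":0,"ry":0,"rz":0,"tx":23,"ty":-80,"tz":0,"jaw":0.05},
    {"rx":0,"ry":0,"rz":0,"tx":38,"ty":-130,"tz":0,"jaw":0.05},
    {"rx":0,"ry":0,"rz":0,"tx":53,"ty":-180,"tz":0,"jaw":0.05},
    {"rx":0,"ry":0,"rz":0,"tx":68,"ty":-230,"tz":0,"jaw":0.05},
    {"rx":0,"ry":0,"rz":0,"tx":82,"ty":-280,"tz":0,"jaw":0.05},
    {"rx":0,"ry":0,"rz":0,"tx":97,"ty":-330,"tz":0,"jaw":0.05},
    {"rx":0,"ry":0,"rz":0,"tx":111,"ty":-380,"tz":0,"jaw":0.05},
  ],
)

```text
t: 12.28
ee_pos: [0.5845, -0.1356, 0.1207]
tool_rot: [[-0.002, 0.515, 0.857], [-0.006, 0.857, -0.515], [-1.0, -0.007, 0.002]]
ft_force: [0.5, 0.9, 0.4]
grip_width: 0.0449
```

Remaining: (50, -172).

>>> arm_command(
  deltas=[
    {"rx":0,"ry":0,"rz":0,"tx":13,"ty":-45,"tz":0,"jaw":0.05},
    {"rx":0,"ry":0,"rz":0,"tx":27,"ty":-92,"tz":0,"jaw":0.05},
    {"rx":0,"ry":0,"rz":0,"tx":40,"ty":-138,"tz":0,"jaw":0.05},
    {"rx":0,"ry":0,"rz":-0.02,"tx":49,"ty":-166,"tz":0,"jaw":0.05},
    {"rx":0,"ry":0,"rz":-0.02,"tx":50,"ty":-172,"tz":-5,"jaw":0.05},
    {"rx":0,"ry":0,"rz":-0.02,"tx":50,"ty":-172,"tz":-15,"jaw":0.05},
    {"rx":0,"ry":0,"rz":-0.02,"tx":50,"ty":-172,"tz":-20,"jaw":0.05},
  ],
)

```text
t: 13.15
ee_pos: [0.6342, -0.3045, 0.0997]
tool_rot: [[-0.004, 0.529, 0.849], [-0.004, 0.849, -0.529], [-1.0, -0.005, -0.001]]
ft_force: [0.6, 0.1, 0.7]
grip_width: 0.0444
```

```bash
python3 - <<'E'
from h import *
from m import rect
s=snap('wrist','w5.png');w=cloud(s);st=env.get_state();p=st['ee_pos'];print(st['t'],p,st['grip_width'])
near=np.hypot(w[...,0]-.6345,w[...,1]+.3077)<.055
im=s['image'].astype(int);gr=im[...,1]>im[...,2]*1.3
for lo,hi in((.006,.055),(.025,.055)): print(rect(w[near&gr&(w[...,2]>lo)&(w[...,2]<hi)]))
snap('top','t5.png');w=cloud(load('top'));c=w[(w[...,2]>.034)&(np.hypot(w[...,0]-.4715,w[...,1]-.2455)<.03)]
print('placed',len(c),cv2.minAreaRect((c[:,:2]*1000).astype(np.float32)),np.percentile(c[:,2],[5,50,95]))
E
```

```text
13.2 [ 0.6339 -0.3046  0.0991] 0.04443483160664297
('c', array([ 634.4, -306.4]), 'size', array([83.2, 28.7]), 'long-ax deg', np.float32(58.3))
('c', array([ 634.9, -305.1]), 'size', array([42.8, 25.7]), 'long-ax deg', np.float32(58.3))
placed 168 ((471.1639709472656, 243.48825073242188), (22.567014694213867, 21.988245010375977), 88.99566650390625) [0.0391 0.0423 0.0451]
```

View pics/w5.png

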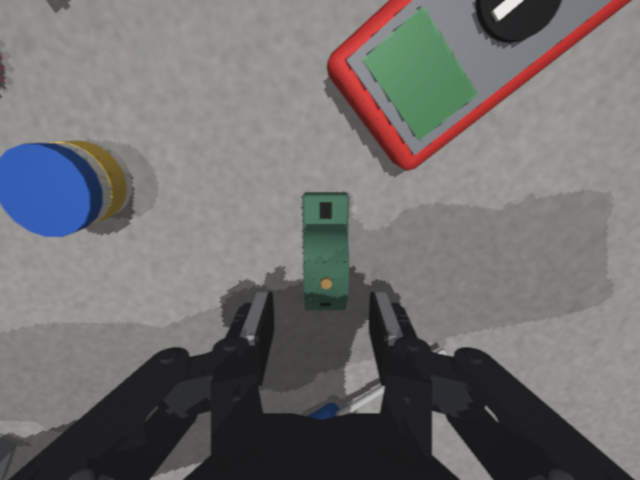

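The bearing is at (326,250), squarely between the fingers. The small gear's top is at 42.3 mm, so it is flat and centred. I'll grip the bearing.

>>> arm_command(
  deltas=[
    {"rx":0,"ry":0,"rz":0,"tx":0,"ty":-1,"tz":-20,"jaw":0.05},
    {"rx":0,"ry":0,"rz":0,"tx":0.5,"ty":-2,"tz":-45,"jaw":0.05},
    {"rx":0,"ry":0,"rz":0,"tx":0.5,"ty":-2,"tz":-62,"jaw":0.05},
    {"rx":0,"ry":0,"rz":0,"tx":0.5,"ty":-2,"tz":-62,"jaw":0.05},
    {"rx":0,"ry":0,"rz":0,"tx":0.5,"ty":-2,"tz":-62,"jaw":-0.6},
    {"rx":0,"ry":0,"rz":0,"tx":0.5,"ty":-2,"tz":-62,"jaw":-1},
    {"rx":0,"ry":0,"rz":0,"tx":0.5,"ty":-2,"tz":-62,"jaw":-1},
    {"rx":0,"ry":0,"rz":0,"tx":0.5,"ty":-2,"tz":-62,"jaw":-1},
  ],
  newtons=90,
)

```text
t: 14.25
ee_pos: [0.6354, -0.3073, 0.0387]
tool_rot: [[-0.002, 0.529, 0.848], [-0.005, 0.848, -0.529], [-1.0, -0.005, 0.001]]
ft_force: [-0.2, -0.3, 1.0]
grip_width: 0.0248
```

>>> arm_command(
  deltas=[
    {"rx":0,"ry":0,"rz":0,"tx":0,"ty":0,"tz":12,"jaw":-1},
    {"rx":0,"ry":0,"rz":0,"tx":0,"ty":2,"tz":38,"jaw":-1},
    {"rx":0,"ry":0,"rz":-0.03,"tx":0,"ty":12,"tz":56,"jaw":-1},
    {"rx":0,"ry":0,"rz":-0.08,"tx":-2,"ty":40,"tz":58,"jaw":-1},
    {"rx":0,"ry":0,"rz":-0.15,"tx":-4,"ty":80,"tz":58,"jaw":-1},
    {"rx":0,"ry":0,"rz":-0.22,"tx":-6,"ty":125,"tz":58,"jaw":-1},
    {"rx":0,"ry":0,"rz":-0.29,"tx":-8,"ty":170,"tz":58,"jaw":-1},
    {"rx":0,"ry":0,"rz":-0.36,"tx":-10,"ty":215,"tz":58,"jaw":-1},
  ],
)

```text
t: 15.25
ee_pos: [0.6245, -0.0897, 0.0968]
tool_rot: [[-0.005, 0.796, 0.606], [-0.003, 0.606, -0.796], [-1.0, -0.006, -0.0]]
ft_force: [1.5, 1.3, -5.4]
grip_width: 0.0241
```

>>> arm_command(
  deltas=[
    {"rx":0,"ry":0,"rz":-0.07,"tx":-2,"ty":45,"tz":0,"jaw":-1},
    {"rx":0,"ry":0,"rz":-0.14,"tx":-4,"ty":90,"tz":0,"jaw":-1},
    {"rx":0,"ry":0,"rz":-0.21,"tx":-6,"ty":135,"tz":0,"jaw":-1},
    {"rx":0,"ry":0,"rz":-0.28,"tx":-8,"ty":180,"tz":0,"jaw":-1},
    {"rx":0,"ry":0,"rz":-0.36,"tx":-10,"ty":225,"tz":0,"jaw":-1},
    {"rx":0,"ry":0,"rz":-0.43,"tx":-13,"ty":270,"tz":0,"jaw":-1},
    {"rx":0,"ry":0,"rz":-0.48,"tx":-15,"ty":310,"tz":0,"jaw":-1},
    {"rx":0,"ry":0,"rz":-0.53,"tx":-17,"ty":345,"tz":0,"jaw":-1},
  ],
)

```text
t: 16.25
ee_pos: [0.6057, 0.2583, 0.0967]
tool_rot: [[-0.007, 0.993, 0.12], [0.0, 0.12, -0.993], [-1.0, -0.007, -0.001]]
ft_force: [0.1, 0.2, -5.6]
grip_width: 0.0247
```

>>> arm_command(
  deltas=[
    {"rx":0,"ry":0,"rz":0,"tx":2.5,"ty":3,"tz":-10,"jaw":-1},
    {"rx":0,"ry":0,"rz":0,"tx":2.5,"ty":3.5,"tz":-28,"jaw":-1},
    {"rx":0,"ry":0,"rz":0,"tx":2.5,"ty":3.5,"tz":-38,"jaw":-1},
    {"rx":0,"ry":0,"rz":0,"tx":2.5,"ty":3.5,"tz":-38,"jaw":-1},
  ],
)

```text
t: 16.75
ee_pos: [0.6073, 0.259, 0.0565]
tool_rot: [[-0.011, 0.993, 0.117], [-0.003, 0.117, -0.993], [-1.0, -0.012, 0.001]]
ft_force: [-0.0, -0.6, -5.7]
grip_width: 0.0247
```

```bash
python3 - <<'E'
from h import *
snap('wrist','w6.png');print(env.get_state()['ee_pos'])
E
```

```text
[0.60807297 0.25986765 0.05775235]
```

View pics/w6.png

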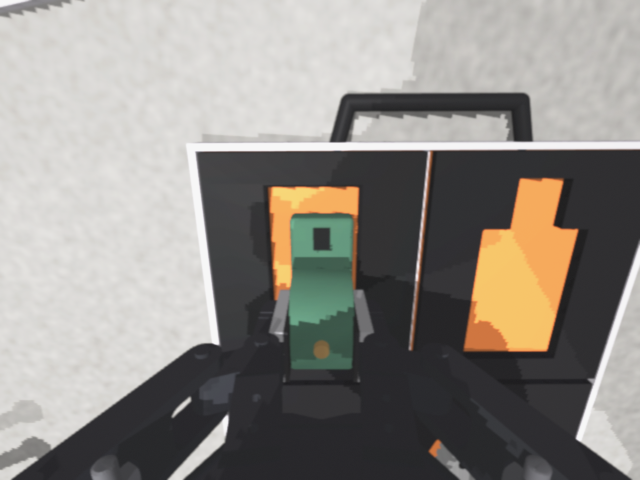

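The foot is centred about 7 px (about 3 mm) to the right of the recess centre line, so I'll shift +y by 3 and set it down.

>>> arm_command(
  deltas=[
    {"rx":0,"ry":0,"rz":0,"tx":1,"ty":3,"tz":-4,"jaw":-1},
    {"rx":0,"ry":0,"rz":0,"tx":1,"ty":3,"tz":-9,"jaw":-1},
    {"rx":0,"ry":0,"rz":0,"tx":1,"ty":3.5,"tz":-12,"jaw":-1},
    {"rx":0,"ry":0,"rz":0,"tx":1,"ty":3.5,"tz":-13,"jaw":-1},
    {"rx":0,"ry":0,"rz":0,"tx":1,"ty":3.5,"tz":-13,"jaw":-1},
  ],
)

```text
t: 17.42
ee_pos: [0.609, 0.2632, 0.0458]
tool_rot: [[-0.009, 0.993, 0.118], [-0.001, 0.118, -0.993], [-1.0, -0.009, 0.0]]
ft_force: [-3.0, -1.4, 1.8]
grip_width: 0.025
```

>>> arm_command(
  deltas=[
    {"rx":0,"ry":0,"rz":0,"tx":0,"ty":0,"tz":0,"jaw":-0.3},
    {"rx":0,"ry":0,"rz":0,"tx":0,"ty":0,"tz":0,"jaw":0.1},
    {"rx":0,"ry":0,"rz":0,"tx":0,"ty":0,"tz":2,"jaw":0.1},
    {"rx":0,"ry":0,"rz":0,"tx":0,"ty":0,"tz":20,"jaw":0.1},
    {"rx":0,"ry":0,"rz":0,"tx":0,"ty":0,"tz":50,"jaw":0.1},
    {"rx":0,"ry":0,"rz":0,"tx":0,"ty":0,"tz":70,"jaw":0.3},
  ],
)

```text
t: 18.18
ee_pos: [0.6101, 0.2639, 0.119]
tool_rot: [[-0.005, 0.993, 0.118], [0.0, 0.118, -0.993], [-1.0, -0.005, -0.001]]
ft_force: [-0.1, -0.3, -0.4]
grip_width: 0.0555
```

>>> arm_command(
  deltas=[
    {"rx":0,"ry":0,"rz":-0.06,"tx":1,"ty":-35,"tz":0,"jaw":0.4},
    {"rx":0,"ry":0,"rz":-0.13,"tx":3,"ty":-85,"tz":0,"jaw":0.4},
    {"rx":0,"ry":0,"rz":-0.2,"tx":5,"ty":-135,"tz":0,"jaw":0.4},
    {"rx":0,"ry":0,"rz":-0.27,"tx":7,"ty":-185,"tz":0,"jaw":0.4},
    {"rx":0,"ry":0,"rz":-0.34,"tx":9,"ty":-235,"tz":0,"jaw":0.4},
    {"rx":0,"ry":0,"rz":-0.41,"tx":11,"ty":-285,"tz":0,"jaw":0.4},
    {"rx":0,"ry":0,"rz":-0.47,"tx":12,"ty":-330,"tz":0,"jaw":0.4},
    {"rx":0,"ry":0,"rz":-0.51,"tx":12,"ty":-354,"tz":0,"jaw":0.4},
  ],
)

```text
t: 19.18
ee_pos: [0.6225, -0.094, 0.1205]
tool_rot: [[-0.002, 0.922, -0.387], [0.001, -0.387, -0.922], [-1.0, -0.003, -0.0]]
ft_force: [0.1, -0.3, 0.2]
grip_width: 0.0602
```

```bash
python3 - <<'E'
from h import *
from m import rect
s=snap('wrist','w7.png');w=cloud(s);st=env.get_state();p=st['ee_pos'];print(st['t'],p,st['tool_rot'][:,2],st['grip_width'],st['q'])
near=np.hypot(w[...,0]-.6225,w[...,1]+.09)<.055
for lo,hi in((.006,.045),(.031,.045)): print(rect(w[near&(w[...,2]>lo)&(w[...,2]<hi)]))
snap('top','t7.png');w=cloud(load('top'));c=w[(w[...,2]>.05)&(np.hypot(w[...,0]-.6085,w[...,1]-.262)<.05)]
print('placed',len(c),rect(c),np.percentile(c[:,2],[5,50,99]))
E
```

```text
19.225 [ 0.6222 -0.0974  0.1202] [-0.3906 -0.9206  0.0026] 0.059245720808153504 [   7.6054   32.5242   -0.495    83.3863    0.4228   64.2405 -105.9895]
('c', array([630.3, -91.5]), 'size', array([38. , 81.2]), 'long-ax deg', np.float32(157.8))
('c', array([623.3, -88.5]), 'size', array([37.6, 66.1]), 'long-ax deg', np.float32(157.8))
placed 279 ('c', array([607.2, 261.9]), 'size', array([34.3, 26.5]), 'long-ax deg', np.float32(6.0)) [0.0506 0.0541 0.0605]
```

View pics/w7.png

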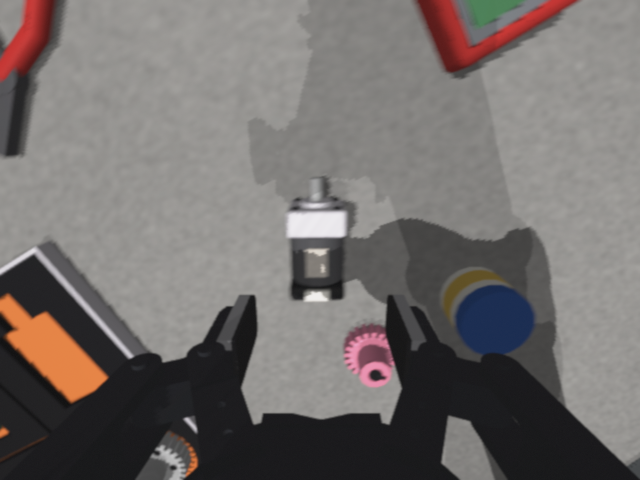

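The motor is at (317,245) with its shaft up, aligned with the fingers. The TCP was still settling in y, so I'll correct while descending.

>>> arm_command(
  deltas=[
    {"rx":0,"ry":0,"rz":0,"tx":0,"ty":8,"tz":-10,"jaw":0.4},
    {"rx":0,"ry":0,"rz":0,"tx":0,"ty":8,"tz":-35,"jaw":0.4},
    {"rx":0,"ry":0,"rz":0,"tx":0,"ty":8,"tz":-48,"jaw":0.4},
    {"rx":0,"ry":0,"rz":0,"tx":0,"ty":8,"tz":-50,"jaw":0.4},
  ],
)

```text
t: 19.77
ee_pos: [0.6213, -0.0838, 0.0683]
tool_rot: [[-0.006, 0.923, -0.385], [0.002, -0.385, -0.923], [-1.0, -0.007, 0.001]]
ft_force: [0.4, 0.3, -0.6]
grip_width: 0.0598
```

>>> arm_command(
  deltas=[
    {"rx":0,"ry":0,"rz":0,"tx":0.5,"ty":-5,"tz":-10,"jaw":0.4},
    {"rx":0,"ry":0,"rz":0,"tx":0.5,"ty":-5,"tz":-28,"jaw":0.4},
    {"rx":0,"ry":0,"rz":0,"tx":0.5,"ty":-5,"tz":-38,"jaw":0.4},
    {"rx":0,"ry":0,"rz":0,"tx":0.5,"ty":-5,"tz":-38,"jaw":0.4},
    {"rx":0,"ry":0,"rz":0,"tx":0.5,"ty":-5,"tz":-38,"jaw":-0.2},
    {"rx":0,"ry":0,"rz":0,"tx":0.5,"ty":-5,"tz":-38,"jaw":-1},
    {"rx":0,"ry":0,"rz":0,"tx":0.5,"ty":-5,"tz":-38,"jaw":-1},
    {"rx":0,"ry":0,"rz":0,"tx":0.5,"ty":-5,"tz":-38,"jaw":-1},
  ],
  newtons=80,
)

```text
t: 20.78
ee_pos: [0.6224, -0.0889, 0.0313]
tool_rot: [[-0.005, 0.923, -0.384], [0.002, -0.384, -0.923], [-1.0, -0.005, 0.0]]
ft_force: [-1.4, 0.2, 5.4]
grip_width: 0.0349
```

>>> arm_command(
  deltas=[
    {"rx":0,"ry":0,"rz":0,"tx":0,"ty":0,"tz":12,"jaw":-1},
    {"rx":0,"ry":0,"rz":0,"tx":0,"ty":2,"tz":36,"jaw":-1},
    {"rx":0,"ry":0,"rz":0.06,"tx":-1,"ty":20,"tz":52,"jaw":-1},
    {"rx":0,"ry":0,"rz":0.15,"tx":-3,"ty":60,"tz":55,"jaw":-1},
    {"rx":0,"ry":0,"rz":0.25,"tx":-6,"ty":105,"tz":55,"jaw":-1},
    {"rx":0,"ry":0,"rz":0.36,"tx":-8,"ty":150,"tz":55,"jaw":-1},
    {"rx":0,"ry":0,"rz":0.45,"tx":-10,"ty":195,"tz":55,"jaw":-1},
    {"rx":0,"ry":0,"rz":0.515,"tx":-12,"ty":228,"tz":55,"jaw":-1},
  ],
)

```text
t: 21.78
ee_pos: [0.6086, 0.1444, 0.0861]
tool_rot: [[-0.007, 0.992, 0.129], [0.002, 0.129, -0.992], [-1.0, -0.007, -0.003]]
ft_force: [1.5, 0.4, -4.7]
grip_width: 0.0349
```

>>> arm_command(
  deltas=[
    {"rx":0,"ry":0,"rz":0,"tx":0,"ty":3,"tz":0,"jaw":-1},
    {"rx":0,"ry":0,"rz":0,"tx":0,"ty":3,"tz":-12,"jaw":-1},
    {"rx":0,"ry":0,"rz":0,"tx":0,"ty":3,"tz":-28,"jaw":-1},
    {"rx":0,"ry":0,"rz":0,"tx":0,"ty":3,"tz":-35,"jaw":-1},
    {"rx":0,"ry":0,"rz":0,"tx":0,"ty":3,"tz":-35,"jaw":-1},
  ],
)

```text
t: 22.4
ee_pos: [0.6078, 0.1459, 0.0496]
tool_rot: [[-0.01, 0.992, 0.127], [0.001, 0.127, -0.992], [-1.0, -0.009, -0.002]]
ft_force: [-0.1, 0.9, -4.8]
grip_width: 0.0355
```

```bash
python3 - <<'E'
from h import *
s=snap('wrist','w8.png');st=env.get_state();print(st['ee_pos'],st['tool_rot'][:,2],st['joint_vel'])
E
```

```text
[0.60845949 0.14652058 0.05053059] [ 0.12736925 -0.99185231 -0.00246204] [-0.28533815 -0.83371345 -0.43101662 -1.08626433 -0.03176989 -0.05100622
 -0.01740167]
```

View pics/w8.png

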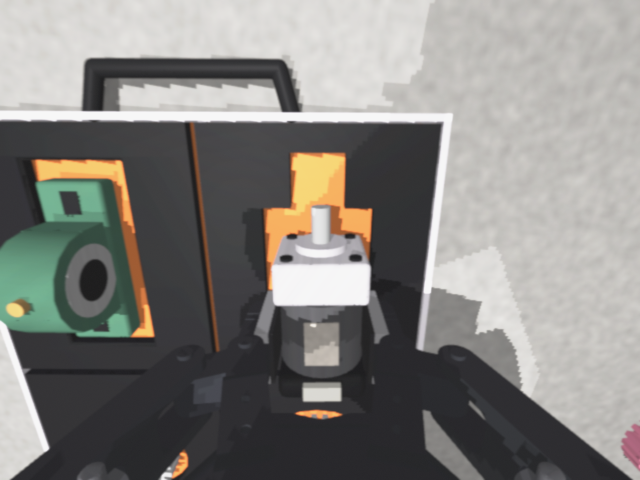

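The shaft (321) lines up with the groove (318), and the bearing sits inside its recess. I'll set the motor down.

>>> arm_command(
  deltas=[
    {"rx":0,"ry":0,"rz":0,"tx":1,"ty":1,"tz":-4,"jaw":-1},
    {"rx":0,"ry":0,"rz":0,"tx":1,"ty":1,"tz":-9,"jaw":-1},
    {"rx":0,"ry":0,"rz":0,"tx":1,"ty":1,"tz":-12,"jaw":-1},
    {"rx":0,"ry":0,"rz":0,"tx":1,"ty":1,"tz":-13,"jaw":-1},
    {"rx":0,"ry":0,"rz":0,"tx":1,"ty":1,"tz":-13,"jaw":-1},
  ],
)

```text
t: 23.08
ee_pos: [0.6092, 0.1475, 0.0384]
tool_rot: [[-0.008, 0.992, 0.127], [0.001, 0.127, -0.992], [-1.0, -0.008, -0.002]]
ft_force: [-3.9, -1.3, 3.2]
grip_width: 0.0355
```

>>> arm_command(
  deltas=[
    {"rx":0,"ry":0,"rz":0,"tx":0,"ty":0,"tz":0,"jaw":0},
    {"rx":0,"ry":0,"rz":0,"tx":0,"ty":0,"tz":0,"jaw":0.3},
    {"rx":0,"ry":0,"rz":0,"tx":0,"ty":0,"tz":2,"jaw":0.3},
    {"rx":0,"ry":0,"rz":0,"tx":0,"ty":0,"tz":25,"jaw":0.3},
    {"rx":0,"ry":0,"rz":0,"tx":0,"ty":0,"tz":60,"jaw":0.3},
    {"rx":0,"ry":0,"rz":0,"tx":0,"ty":0,"tz":110,"jaw":0.3},
    {"rx":0,"ry":0,"rz":0,"tx":-30,"ty":-40,"tz":140,"jaw":0.3},
    {"rx":0,"ry":0,"rz":0,"tx":-70,"ty":-80,"tz":160,"jaw":0.3},
  ],
)

```text
t: 24.08
ee_pos: [0.5403, 0.0669, 0.2006]
tool_rot: [[-0.003, 0.992, 0.128], [0.002, 0.128, -0.992], [-1.0, -0.003, -0.002]]
ft_force: [0.1, -1.6, 0.2]
grip_width: 0.0555
```

>>> arm_command(
  deltas=[
    {"rx":0,"ry":0,"rz":0,"tx":-40,"ty":-50,"tz":0,"jaw":0.3},
    {"rx":0,"ry":0,"rz":0,"tx":-60,"ty":-100,"tz":0,"jaw":0.3},
    {"rx":0,"ry":0,"rz":0,"tx":-80,"ty":-150,"tz":0,"jaw":0.3},
    {"rx":0,"ry":0,"rz":0,"tx":-100,"ty":-195,"tz":0,"jaw":0.3},
    {"rx":0,"ry":0,"rz":0,"tx":-120,"ty":-230,"tz":0,"jaw":0.3},
    {"rx":0,"ry":0,"rz":0,"tx":-120,"ty":-240,"tz":0,"jaw":0.3},
  ],
)

```text
t: 24.82
ee_pos: [0.4187, -0.1763, 0.201]
tool_rot: [[-0.003, 0.992, 0.122], [0.0, 0.122, -0.992], [-1.0, -0.003, -0.0]]
ft_force: [0.2, -0.3, 0.2]
grip_width: 0.0554
```

```bash
python3 - <<'E'
from h import *
from m import rect
for n in('top','side'):
    s=snap(n,n+'9.png');w=cloud(s)
    for k,c,lo in(('big',(.485,.132),.034),('small',(.4715,.2455),.034),('motor',(.61,.147),.038),('bear',(.6085,.262),.045),('bearfoot',(.6085,.262),.015)):
        P=w[(w[...,2]>lo)&(w[...,2]<.07)&(np.hypot(w[...,0]-c[0],w[...,1]-c[1])<.055)]
        if len(P): print(n,k,len(P),*rect(P),np.percentile(P[:,2],[50,90,99]).round(4))
    for k,c in(('pot',(.5315,-.1855)),):
        P=w[(w[...,2]>.03)&(np.hypot(w[...,0]-c[0],w[...,1]-c[1])<.05)];print(n,k,rect(P))
a=load('top')['image'][160:360,120:300];b=load('side')['image'][110:240,200:400]
cv2.imwrite('pics/c9.png',np.vstack([cv2.resize(a,(360,400)),np.zeros((0,360,3),np.uint8)]) if 0 else np.hstack([cv2.resize(a,(360,400)),cv2.resize(b,(440,400))]))
print(env.get_state()['ee_pos'])
E
```

```text
top big 248 c [484.8 131.2] size [28.6 28.8] long-ax deg 118.1 [0.0426 0.0444 0.0465]
top small 168 c [471.2 243.8] size [22.6 22. ] long-ax deg 89.2 [0.0425 0.0447 0.0465]
top motor 702 c [609.3 146.9] size [65.7 38.1] long-ax deg 8.1 [0.0438 0.0466 0.0488]
top bear 373 c [606.6 261.7] size [41.5 27. ] long-ax deg 5.8 [0.0534 0.0569 0.059 ]
top bearfoot 1148 c [609.2 261.9] size [103.  107.2] long-ax deg 114.5 [0.0202 0.0549 0.0581]
top pot ('c', array([ 531.8, -185.5]), 'size', array([49.6, 50.1]), 'long-ax deg', np.float32(123.7))
side big 141 c [488.5 131.7] size [29.6 22.1] long-ax deg 80.9 [0.0425 0.0448 0.0461]
side small 2 c [482.4 244.3] size [3.4 0. ] long-ax deg 82.7 [0.0429 0.043  0.043 ]
side motor 387 c [610.  147.2] size [65.1 41.4] long-ax deg 8.5 [0.0443 0.0466 0.0485]
side bear 183 c [607.2 262.7] size [38.1 30.9] long-ax deg 3.7 [0.0535 0.0571 0.0601]
side bearfoot 706 c [607.2 261.1] size [105.4 102.8] long-ax deg 73.0 [0.0259 0.0545 0.059 ]
side pot ('c', array([ 532.5, -185.2]), 'size', array([50.3, 48.6]), 'long-ax deg', np.float32(77.7))
[ 0.4206 -0.1741  0.201 ]
```

View pics/c9.png

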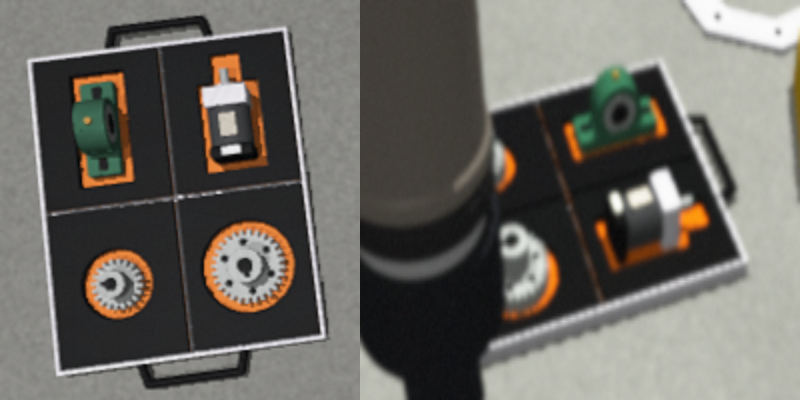

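All four parts sit in their recesses with orange visible all round, the heights match and the pot has not moved. I'll hand the job in.

```bash
python3 -c "
from h import *
w=cloud(load('top'));im=load('top')['image'].astype(int);r=(im[...,2]>120)&(im[...,1]<60);r[:, :400]=0;r[:, 490:]=0;r[200:]=0
i0=cv2.imread('pics/top0.png').astype(int);r0=(i0[...,2]>120)&(i0[...,1]<60);r0[:, :400]=0;r0[:, 490:]=0;r0[200:]=0
print(np.argwhere(r).mean(0),np.argwhere(r0).mean(0))
print(env.close_job())"
```

```text
[133.82573727 444.29490617] [133.05652759 445.32705249]
the job is handed in; nothing more can be done
None
```

The kit is made up and the job is handed in at about 25 s. All four parts are in their own recesses, gears hub up and the motor's shaft over its groove. No verdict is given at hand-in.

| Part | Offset from recess centre | Top height above bench |
|---|---|---|
| Large gear | about 1 mm | 42.6 mm (43 expected) |
| Small gear | about 2 mm | 42.5 mm (43 expected) |
| Motor | about 1 mm, 1° off lengthwise | about 45 mm, as expected |
| Bearing | about 2 mm, 1° off lengthwise | about 57 mm, as expected |

- **Bystanders:** The grease pot shows no measurable movement. The multimeter's image position shifted by about 1 px (about 2 mm), within the noise.
- **Gripper:** It finished well clear, at 0.20 m height.
- **Failures and gaps:** My first move call was refused because its rows left out the unused axes, and nothing moved. In the last side view the arm hid most of the small gear, so its final check rests on the top camera alone.

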